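# Fit the crank on the hidden square drive and wind the lifting stage up

### The arm

A 7-joint arm with a two-finger parallel gripper is mounted at the origin on a cart in front of the work surface, level with it; the furniture and walls round the work are solid. World frame = base frame: x ahead of the robot, y to its left, z up, the work surface at z = 0. Lengths are in mm, angles in rad, forces in N, time in s.
With the tool pointing down it reaches from about 400 to 875 mm from the base axis. Payload 19.3 kg.
Tool frame: the origin (TCP) lies midway between the tips of the shut fingers; the grasp point (between the pads) lies 19 mm behind it; z points along the fingers, y is the line along which they close (so a half turn about z gives the same grasp; the last joint's range is limited). The gripper opens to 85 mm and grips with 20 to 120 N. Pads are 22 mm wide; open, the fingers measure 114 mm over their backs; the gripper's body (76 mm by 85 mm) begins 54 mm behind the grasp point. The pads swing forward as they close: fully open they stand 13 mm farther back than shut.
Start: joints at [-1.343, 0.521, -0.036, 1.599, 0.021, 1.021, -0.113], TCP at [183.405, 597.476, 231.291] pointing down, gripper open.
Joint ranges: [-2.91, 2.91], [-0.3, 2.13], [-1.5, 1.42], [0.17, 2.43], [-1.26, 4.41], [0.16, 1.93], [-2.52, 2.52]. Speed limits (rad/s): [1.89, 1.89, 2.39, 2.39, 3.01, 3.01, 3.01].

### API

Orientations are given as a 3x3 rotation matrix whose columns are the frame's x, y, z axes.
In Python, from bench import robot gives the robot as it stands.
- The arm moves only by the shell command python3 -m crank 'ROWS' [FORCE]. ROWS is JSON, a list of rows, each an object of numbers: "dx", "dy", "dz": the shift along the tool's x, y, z in mm; "yaw": the turn about the tool's z in degrees; "hand": the opening, from 0 (shut) to 1 (fully open). A call has 1 to 10 rows; each row shifts and turns the commanded pose from where the row before left it, along the tool's axes as they then stand; what a row does not reach is not made up. A row lasts 1/12 s, in which the tool goes at most 41.7 mm and 7.16 degrees, less where a joint would pass 70% of its speed; a pose out of reach is approached as far as the arm can. A call with a gripper value outside its range is refused whole. The fingers move at their own pace and stop on an object; FORCE is the grip in N (left out, the last holds). Time passes only in rows, so rows that do not move let the fingers close. It gives the time, the measured TCP pose, the force, the opening and the grip force at its end, in the units of the state.
- robot.get_state(): the state, without advancing time (a new reading comes with each control period).
- robot.camera(name): name is "side" or "top" or "wrist"; returns (picture, depth): 400x640x3 uint8, red, green, blue; 400x640 float32, mm along the optical axis (not along the pixel's ray), 0 where there is no reading.
- robot.camera_model(name): a dict with "intrinsics" (3x3 intrinsics, pixels), "rvec" (rotation vector, rad) and "tvec" (3), from world to camera coordinates, as OpenCV has them; the wrist camera has in their place "hand_eye" (4x4, takes a point from camera to tool coordinates, whose origin is the TCP and whose axes are the flange's). Camera axes: x right, y down, z forward; pixel columns grow to the right and rows downward; lengths in mm; the calibration is good to about 2 mm. A picture is of the moment at which its call begins: read the wrist's pose just before it. camera_model takes no time and is no camera call.
- robot.hand_in(): hands the job in; it is judged then, once.
The state is a dict: "clock": time; "qpos": joint angles; "joint_velocities": joint speeds; "joint_torque": joint torques, N m; "position": TCP position; "tcp_rot": TCP orientation; "force": force on the tool from outside, world axes, zero at the start; "moment": the same for the moment, N m; "grip_width": finger opening in mm; "grip_force": force on a finger pad.
Only numpy, scipy, OpenCV 4.12 (cv2) and the standard library are available. Lean on these libraries where they do the work, as an engineer would, in place of code of your own. Each camera call takes 0.05 s, during which the arm holds its last target. There are 200 camera calls.

### The job

Take the loose crank out of its parking sleeve, put its shank down the column of the lifting stage and feel for the hidden square drive until the crank drops fully home, collar down on the column. Then wind it clockwise, gently, until the platform comes to its upper stop, without forcing the stop. Leave the crank seated in the column and the crucible standing on the platform, and leave the other things alone.

Things in the scene. Friction and masses are not known exactly. Their poses are not given: they have to be found in the camera images.
- crank: Loose steel crank, about 0.3 kg. Origin: centre of the underside of its round collar (46 mm across, 8 mm thick), z up along its axis, x towards its handle. Over the collar a flat arm, 22 mm wide, z = 8 to 18 mm, x = -15 to +85 mm. At the start it stands upright in the parking sleeve, collar on the sleeve's rim; its yaw varies widely.
- crank_boss (a point): Point on the crank's axis, 40 mm above the collar's underside, inside the square steel boss to grip for carrying and seating: 20 x 20 mm, sides along the crank's x and y, z = 18 to 60 mm in the crank's frame.
- crank_nose (a point): Lowest point of the crank, on its axis, 62 mm below the collar's underside. From the collar down: 42 mm of square shank, 20 x 20 mm (sides along the crank's x and y), a 6 mm square lead-in, 18 x 18 mm, then a 14 mm round pilot nose, 18 mm across, blunt at the tip.
- crank_handle (a point): Point on the axis of the crank's upright round grey handle, 80 mm from the crank's axis, 43 mm above the collar's underside. The handle is 18 mm across, z = 18 to 68 mm in the crank's frame and spins freely on its pin, so that the crank can be wound round with the hand keeping its yaw.
- parking_sleeve: Fixed grey plastic sleeve on a square foot; upright, 56 mm across, 72 mm high, with a 35 mm round bore. Origin: centre of its underside.
- lift_stage: Fixed grey lifting stage, 112 x 224 mm base 12 mm thick. Origin: on the worktop under the axis of its round steel drive column (50 mm across, 130 mm high, bore 32 mm); the platform lies at its +y side, centre 112 mm from the column.
- column_mouth (a point): Centre of the column's top rim. Hidden in the bore, its mouth 32 mm below this point, is a square socket, 23.2 x 23.2 mm, 28 mm deep, open below; its angle is unknown. Turned wrong, the crank stands on it, collar 16 mm above the rim; within some 15 degrees the lead-in drops in (10 mm); within some 5 degrees, and centred within 1 mm, all of it, until the collar lies on the rim.
- platform (a joint): Height of the platform above its lower stop, m: 0 at the start, 0.025 at the upper stop. Turning the socket clockwise seen from above raises it 6 mm per radian (about 4.2 rad in all) against 0.15 N m of drag, 2 N at the handle. Both stops are rigid: over 20 N at the handle (1.6 N m) against one counts as forcing it. It stays where it is left.
- platform_top (a point): Centre of the top face of the square platform (110 x 110 mm steel plate, 6 mm thick).
- crucible: White crucible, 41 mm across, 33 mm high, standing upright and loose on the platform near its middle. Origin: centre of its underside.
- weigh_boat: Bystander: white square weighing boat, 63 mm across, on the worktop near the stage. Origin: centre of its underside.
- cap: Bystander: flat round screw cap with black sides and a white face, 56 mm across, on the worktop behind the stage. Origin: centre of its underside.
- beaker_small: Bystander: small glass beaker, 52 mm across, 58 mm high, behind the parking sleeve. Origin: centre of its underside.
Mind the look-alikes: they are no part of the job. Of the things like the crank, leave any that is blue or brown; of the rest the larger one is meant.

How it is judged (in metres and radians):
On the way, in this order (a step that is already met when the one before it is completed fails the run):
1. the crank is fully home in the socket (collar on the column's rim) while the platform is still low (z of crank in the frame of column_mouth below 0.003 m and horizontal distance between crank and column_mouth below 0.004 m and value of joint platform below 0.01 m), for 0.2 s.
2. the platform is wound up to its upper stop with the crank still seated (value of joint platform above 0.0225 m and z of crank in the frame of column_mouth below 0.006 m), for 0.2 s.
At the end, for the whole second after the job is handed in: The platform stands at its upper stop (within 2.5 mm), the crank is still seated upright in the column (collar within 4 mm of the rim), the crucible stands upright on the platform, and all is at rest (value of joint platform above 0.0225 m and z of crank in the frame of column_mouth below 0.004 m and horizontal distance between crank and column_mouth below 0.004 m and angle between each of crank, crucible's own z axis and vertical below 0.1 rad and z of crucible in the frame of platform_top between -0.004 and 0.004 m and horizontal distance between crucible and platform_top below 0.05 m and linear speed of each of crank, crucible below 0.02 m/s); the robot touches nothing.
It fails at once if the crank is rammed or a stop is forced (over 400 N of summed contact force between crank and stage, reached at about 25 N on the handle against a stop) (contact force between crank and lift_stage above 400 N).
It fails at once if the robot pushes the stage itself instead of winding it (contact force between any of the arm, the fingers and lift_stage above 5 N).
It fails at once if the robot pushes the crucible (contact force between any of the arm, the fingers and crucible above 2 N).
It fails at once if a bystander is knocked away (more than 2 cm) (distance of any of weigh_boat, cap, beaker_small from where it was at the start of the episode above 0.02 m).
It also fails if it takes over 72 s, if anything falls off the work surface, if the arm or the gripper's body presses on something with over 40 N, if the wrist force passes 120 N, or if a joint passes its speed limit or range.

## Working session

There is one attempt and no reset: what is moved stays moved. The work goes in short steps, Python scripts to look and compute and a shell command to move; the robot and the scene stay as the last step left them, time stands still between calls to the robot, and variables do not carry over. Pictures are saved under pics/ and viewed, at most 10 in all, crops included, and the job is handed in when it is done.

```bash
mkdir -p pics; ls
python3 - <<'E'
from bench import robot
import cv2,numpy as np
s=robot.get_state();print(s)
for n in("top","side"):
    p,d=robot.camera(n);np.savez(f"pics/{n}0.npz",p=p,d=d);cv2.imwrite(f"pics/{n}0.png",p[:,:,::-1])
    print(robot.camera_model(n))
print(robot.camera_model("wrist"))
E
```

```text
pics
{'clock': 0.0, 'qpos': array([-1.34322592,  0.52203272, -0.0363362 ,  1.59999818,  0.02119939,
        1.02109846, -0.11281958]), 'joint_velocities': array([-6.68863164e-04,  8.28045088e-04, -1.44721148e-03,  9.27887996e-05,
       -9.72220835e-04,  2.08766009e-04,  1.90548791e-04]), 'joint_torque': array([ 7.54991197e-04, -9.27109909e+01,  1.98018260e+00, -3.69936669e+01,
        1.78427179e-02,  8.17448512e-03, -1.28004990e-05]), 'position': array([183.2998405 , 597.16436985, 230.71749134]), 'tcp_rot': array([[-9.55986435e-01,  2.93410746e-01, -2.63296630e-04],
       [ 2.93410854e-01,  9.55985781e-01, -1.12124957e-03],
       [-7.72788399e-05, -1.14915347e-03, -9.99999337e-01]]), 'force': array([-1.20583844, -0.06799487, -0.28088609]), 'moment': array([-0.01032902, -0.01241735, -0.01384145]), 'grip_force': 0.0, 'grip_width': 85.5314897350751}
{'intrinsics': array([[407.40428184,   0.        , 326.66946442],
       [  0.        , 407.40428184, 198.25830029],
       [  0.        ,   0.        ,   1.        ]]), 'rvec': array([ 2.17563896, -2.15517876,  0.12780503]), 'tvec': arr
[... 162 characters left out ...]
931],
       [  0.        ,   0.        ,   1.        ]]), 'rvec': array([ 2.13813628, -0.43408901,  0.19659043]), 'tvec': array([-569.05461411,  150.04016068, 1570.97246649])}
{'intrinsics': array([[352.15182731,   0.        , 317.48949022],
       [  0.        , 352.15182731, 203.37227353],
       [  0.        ,   0.        ,   1.        ]]), 'hand_eye': array([[ 4.84754893e-04, -9.49904916e-01, -3.12538663e-01,
         7.95455593e+01],
       [ 9.99999434e-01,  1.64421441e-04,  1.05129356e-03,
         1.42795522e-01],
       [-9.47240865e-04, -3.12538995e-01,  9.49904458e-01,
        -1.44489049e+02],
       [ 0.00000000e+00,  0.00000000e+00,  0.00000000e+00,
         1.00000000e+00]])}
```

View pics/top0.png

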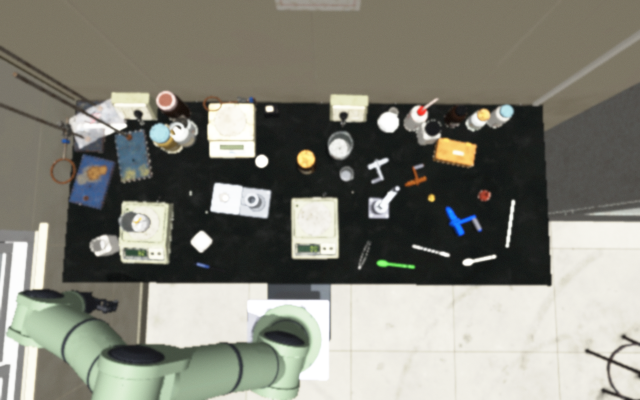

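View pics/side0.png

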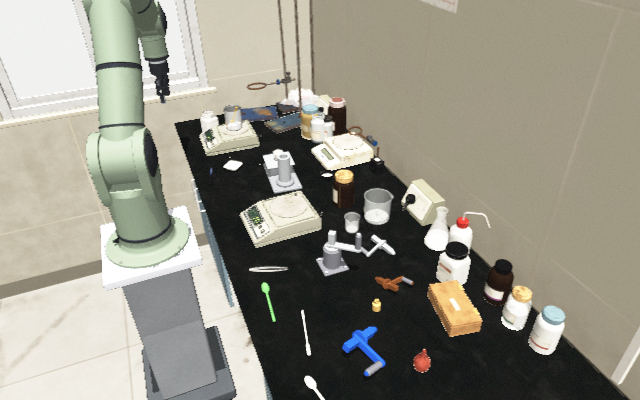

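The top view shows the column at (255,201) with the platform and crucible on its left at (228,198). The parked crank is at (378,206), its handle pointing to about (393,190). A smaller grey crank lies at (378,168), and there are blue and brown look-alikes too. The boat is at (201,241), the cap at (261,160) and the small beaker at (346,173).

```bash
cat > h.py <<'E'
from bench import robot
import cv2,numpy as np
def cam(n,s=None):
    m=robot.camera_model(n);K=m["intrinsics"]
    if n=="wrist":
        s=s or robot.get_state();T=m["hand_eye"];R=s["tcp_rot"]@T[:3,:3];c=s["position"]+s["tcp_rot"]@T[:3,3]
    else:
        Rc=cv2.Rodrigues(m["rvec"])[0];R=Rc.T;c=-R@m["tvec"]
    return K,R,c
def ray(C,uv,z):
    K,R,c=C;d=R@np.linalg.inv(K)@[uv[0],uv[1],1];return c+d*(z-c[2])/d[2]
def proj(C,P):
    K,R,c=C;p=K@(R.T@(np.array(P)-c));return p[:2]/p[2]
def cloud(C,d):
    K,R,c=C;v,u=np.mgrid[:400,:640];r=np.stack([u,v,np.ones_like(u)],-1)@np.linalg.inv(K).T
    return (r*d[...,None])@R.T+c
E
python3 - <<'E'
from h import *
C=cam("top");z=np.load("pics/top0.npz");P=cloud(C,z["d"])
print(C[2])
for n,u,v,h in[("col",255,201,130),("crank",378,206,130),("handle",393,190,140),("plat",227,198,80),("boat",201,241,5),("cap",261,160,10),("beaker",346,173,58)]:
    print(n,ray(C,(u,v),h).round(),P[v,u].round())
np.set_printoptions(linewidth=250)
print(P[184:222,363:405,2].round().astype(int)[::2,::2])
print(P[180:220,208:274,2].round().astype(int)[::2,::2])
p=z["p"];cv2.imwrite("pics/c.png",cv2.resize(np.hstack([p[170:225,195:285],p[150:230-25,340:430]])[:,:,::-1],None,fx=4.4,fy=4.4,interpolation=cv2.INTER_CUBIC))
p=np.load("pics/side0.npz")["p"];cv2.imwrite("pics/c2.png",cv2.resize(p[140:280,250:410][:,:,::-1],None,fx=4,fy=4,interpolation=cv2.INTER_CUBIC))
E
```

```text
[ 369.52601952 -142.57230051 1643.869232  ]
col [529. 118. 130.] [529. 118. 130.]
crank [ 514. -341.  130.] [ 517. -344.  104.]
handle [ 574. -396.  140.] [ 578. -401.  110.]
plat [544. 235.  80.] [547. 240.  60.]
boat [379. 351.   5.] [379. 351.   3.]
cap [709. 120.  10.] [710. 120.   9.]
beaker [ 651. -225.   58.] [ 660. -227.    6.]
[[  -3    5   -3   -3   -2    2    0    9   -2   -1   -3   -6   -3   -2   -3   -2   -1   -7    3    5   -4]
 [  -3   -5   -1   -5    9    3    3   -3    7   -1   -4    1    4   -3    4   -4   -3    3   -1    1   -3]
 [   1   -2    3   -3    4    2    2    0    0    3   -1    3    3   -1    1   89  132  141    9   -5    3]
 [  -2   -3   -2    0    0    4    2   -5    0    3    9    0    1    1   89  110  138  139   -3   -1    2]
 [   3    1    1   -5   -1   -5    3    4    0    4    1    0   -1   91   90   84  101   -2   -1   -1    8]
 [   3    0   -3   -3   -2   -4   -1  -11  -10    2   -2   -2    7   93   92   94   -3    1   -9   -2    7]
 [   3    8    3    0   -3   -2   -6   -2    3   -4    0    5   93   86   86   91   -2    1    4    4    5]
 [   0
[... 3951 characters left out ...]
1   10   10   -3   -3    0]
 [   3    8   -1    3   12   14   15   49   58   55   55   56   61   58   60   59   16   10   14   17   14   21    8    9   18   11   17 1644   18   13   -4    3    5]
 [  -2    6   -1    7    3    1   -9    6   -1   -3   -1    4    2    9   12    9   18   11   18   15    9   17   11   12    5    9   10   13   17    7    3    2    0]
 [1644   -3   -1    4   -2   -6    9    3    2   -2   -6   10    0    7   -5    0   -1   -1    2    0   -2    7   17    8   14   10   18   14   18   12    4    1   -5]
 [  -4    3   -3   -2    4    4    1  -10   -2    1   -3    7    6   -2   -2   -1   -4   -6   -1    2   -3    2    2   -2    5    2    4   -3    0   -3    4   -6   -2]]
```

View pics/c2.png

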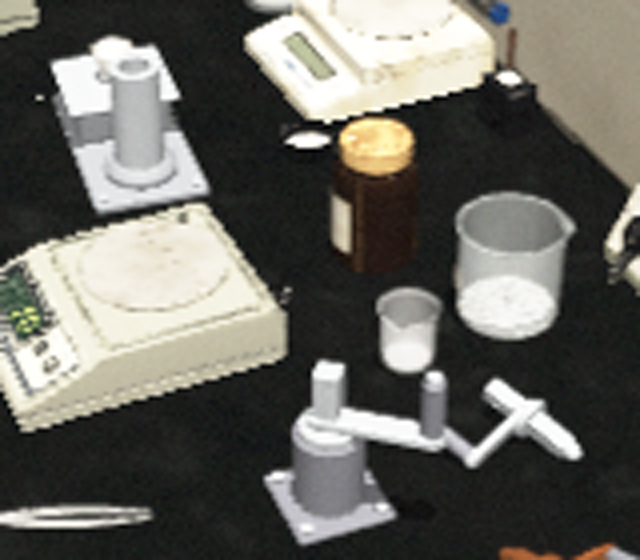

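The crop shows the sleeve with the crank's collar down, its boss at crop (328,390) and its handle at (432,405). The bore of the column is open at (133,65).

```bash
python3 - <<'E'
from h import *
C=cam("top");P=cloud(C,np.load("pics/top0.npz")["d"])
def reg(v0,v1,u0,u1,lo,hi):
    Q=P[v0:v1,u0:u1].reshape(-1,3);Q=Q[(Q[:,2]>lo)&(Q[:,2]<hi)];print(len(Q),Q.mean(0).round(1),(np.percentile(Q,[2,98],0)).round().tolist())
reg(196,215,375,390,122,140);reg(184,196,388,402,128,146);reg(190,212,240,262,122,138);reg(180,220,208,242,48,60)
E
R='{"dx":-27.5,"dy":-17.8}'
true
```

```text
30 [ 517.9 -357.5  130.5] [[507.0, -368.0, 124.0], [529.0, -347.0, 137.0]]
14 [ 578.9 -407.7  138.5] [[574.0, -415.0, 132.0], [586.0, -400.0, 145.0]]
90 [533.6 133.5 129.4] [[510.0, 111.0, 122.0], [558.0, 156.0, 136.0]]
634 [544.8 243.   54.2] [[492.0, 191.0, 49.0], [599.0, 299.0, 59.0]]
```

```bash
python3 -m crank '[{"dx":-27.5,"dy":-17.8},{"dx":-27.5,"dy":-17.8},{"dx":-27.5,"dy":-17.8},{"dx":-27.5,"dy":-17.8},{"dx":-27.5,"dy":-17.8},{"dx":-27.5,"dy":-17.8},{"dx":-27.5,"dy":-17.8},{"dx":-27.5,"dy":-17.8},{"dx":-27.5,"dy":-17.8},{"dx":-27.5,"dy":-17.8}]'; python3 -m crank '[{"dx":-27.5,"dy":-17.8},{"dx":-27.5,"dy":-17.8},{"dx":-27.5,"dy":-17.8},{"dx":-27.5,"dy":-17.8},{"dx":-27.5,"dy":-17.8},{"dx":-27.5,"dy":-17.8},{"dx":-27.5,"dy":-17.8},{"dx":-27.5,"dy":-17.8},{"dx":-27.5,"dy":-17.8},{"dx":-27.5,"dy":-17.8}]'
```

```text
$[0]: bad value
$[0]: bad value
```

```bash
python3 -m crank '[{"dx":-27,"dy":-17,"dz":0,"yaw":0,"hand":1}]'; python3 -m crank '[{"dx":-27.5,"dy":-17,"dz":0,"yaw":0,"hand":1.0}]'
```

```text
clock: 0.18
position: [199.8, 576.2, 230.5]
tcp_rot: [[-0.958, 0.287, -0.003], [0.287, 0.958, 0.001], [0.003, 0.0, -1.0]]
force: [0.8, 0.6, -1.3]
grip_width: 85.2
grip_force: 0.0
clock: 0.27
position: [224.5, 548.9, 230.5]
tcp_rot: [[-0.957, 0.291, -0.001], [0.291, 0.957, -0.001], [0.001, -0.001, -1.0]]
force: [2.2, 0.0, 0.3]
grip_width: 85.4
grip_force: 0.0
```

```bash
python3 -m crank '[{"dx":-27.5,"dy":-17,"dz":0,"yaw":0,"hand":1},{"dx":-27.5,"dy":-17,"dz":0,"yaw":0,"hand":1},{"dx":-27.5,"dy":-17,"dz":0,"yaw":0,"hand":1},{"dx":-27.5,"dy":-17,"dz":0,"yaw":0,"hand":1},{"dx":-27.5,"dy":-17,"dz":0,"yaw":0,"hand":1},{"dx":-27.5,"dy":-17,"dz":0,"yaw":0,"hand":1},{"dx":-27.5,"dy":-17,"dz":0,"yaw":0,"hand":1},{"dx":-27.5,"dy":-17,"dz":0,"yaw":0,"hand":1},{"dx":-27.5,"dy":-17,"dz":0,"yaw":0,"hand":1}]'; python3 -m crank '[{"dx":-27.5,"dy":-17,"dz":0,"yaw":0,"hand":1},{"dx":-27.5,"dy":-17,"dz":0,"yaw":0,"hand":1},{"dx":-27.5,"dy":-17,"dz":0,"yaw":0,"hand":1},{"dx":-27.5,"dy":-17,"dz":0,"yaw":0,"hand":1},{"dx":-27.5,"dy":-17,"dz":0,"yaw":0,"hand":1},{"dx":-27.5,"dy":-17,"dz":8,"yaw":0,"hand":1},{"dx":-27.5,"dy":-17,"dz":16,"yaw":0,"hand":1},{"dx":-27.5,"dy":-17,"dz":16,"yaw":0,"hand":1},{"dx":-27.5,"dy":-17,"dz":10,"yaw":0,"hand":1},{"dx":0,"dy":0,"dz":0,"yaw":0,"hand":1}]'
python3 - <<'E'
from h import *
s=robot.get_state();p,d=robot.camera("wrist");C=cam("wrist",s)
np.savez("pics/w1.npz",p=p,d=d,C0=C[0],C1=C[1],C2=C[2]);print(s["position"],proj(C,(533.6,133.5,130)),proj(C,(533.6,133.5,98)))
u,v=proj(C,(533.6,133.5,110)).astype(int);v0=max(v-70,0)
cv2.imwrite("pics/w1.png",cv2.resize(p[v0:v0+140,u-90:u+90,::-1],None,fx=4,fy=4,interpolation=cv2.INTER_CUBIC));print(u-90,v0)
E
```

```text
clock: 1.02
position: [418.0, 328.7, 231.2]
tcp_rot: [[-0.956, 0.293, -0.0], [0.293, 0.956, -0.0], [0.0, -0.0, -1.0]]
force: [0.9, 0.1, 0.2]
grip_width: 85.5
grip_force: 0.0
clock: 1.85
position: [611.0, 104.8, 178.7]
tcp_rot: [[-0.954, 0.299, -0.002], [0.299, 0.954, -0.004], [0.001, -0.004, -1.0]]
force: [-0.2, -1.4, 0.2]
grip_width: 85.4
grip_force: 0.0
[610.96935279 104.75763403 178.71511425] [325.45352113  81.73380469] [324.47365519  82.5911334 ]
234 12
```

View pics/w1.png

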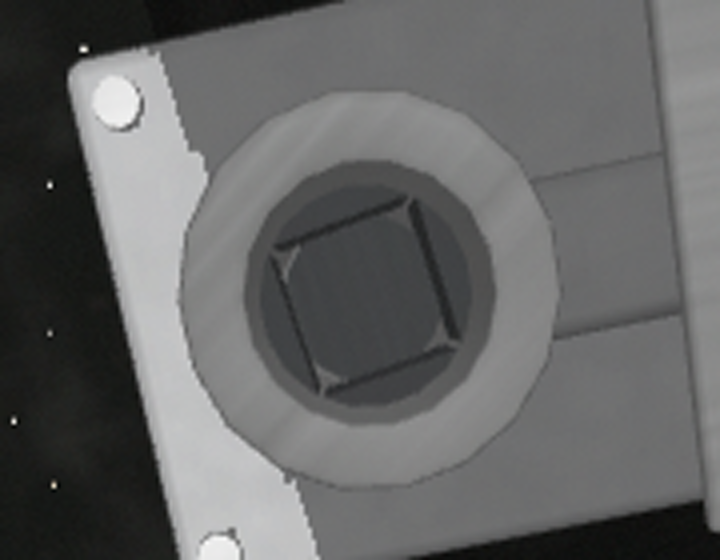

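The view looks straight down the bore. The socket corners are at crop (272,248), (410,200), (460,345) and (322,393), and the rim is centred at about (369,290).

Run:
```python
from h import *
w=np.load("pics/w1.npz");C=(w["C0"],w["C1"],w["C2"])
f=lambda x,y,z:ray(C,(234+x/4-.4,12+y/4-.4),z)
print("rim",f(368.5,290,130), "dia",np.linalg.norm(f(180,290,130)-f(557,290,130)))
c=np.array([f(*q,98) for q in[(272,248),(410,200),(460,345),(322,393)]])
print("sock",c.mean(0))
for i in range(4):
    e=c[(i+1)%4]-c[i];print(np.linalg.norm(e),np.degrees(np.arctan2(e[1],e[0]))%90)
```

```text
rim [534.75408751 133.29501614 130.        ] dia 48.98440092546285
sock [535.60273659 133.28734787  98.        ]
21.669728397217092 0.6116528360871882
22.147031532883062 3.783601728992759
22.329503989403417 1.2115531154961445
22.35408211288935 2.0648382451947214
```

```bash
python3 -m crank '[{"dx":-3.5,"dy":-33.5,"dz":-5,"yaw":0,"hand":1},{"dx":-3.5,"dy":-33.5,"dz":-5,"yaw":0,"hand":1},{"dx":-3.5,"dy":-33.5,"dz":-5,"yaw":0,"hand":1},{"dx":-3.5,"dy":-33.5,"dz":-5,"yaw":0,"hand":1},{"dx":-3.5,"dy":-33.5,"dz":-5,"yaw":0,"hand":1},{"dx":-3.5,"dy":-33.5,"dz":-5,"yaw":0,"hand":1},{"dx":-3.5,"dy":-33.5,"dz":-5,"yaw":0,"hand":1},{"dx":-3.5,"dy":-33.5,"dz":-5,"yaw":0,"hand":1},{"dx":-3.5,"dy":-33.5,"dz":0,"yaw":0,"hand":1},{"dx":-3.5,"dy":-33.5,"dz":0,"yaw":0,"hand":1}]'; python3 -m crank '[{"dx":-3.5,"dy":-33.5,"dz":0,"yaw":0,"hand":1},{"dx":-3.5,"dy":-33.5,"dz":0,"yaw":0,"hand":1},{"dx":-3.5,"dy":-33.5,"dz":0,"yaw":0,"hand":1},{"dx":-3.5,"dy":-33.5,"dz":0,"yaw":0,"hand":1},{"dx":0,"dy":0,"dz":0,"yaw":5.5,"hand":1},{"dx":0,"dy":0,"dz":0,"yaw":5.5,"hand":1},{"dx":0,"dy":0,"dz":0,"yaw":5.5,"hand":1},{"dx":0,"dy":0,"dz":0,"yaw":5.5,"hand":1},{"dx":0,"dy":0,"dz":0,"yaw":0,"hand":1}]'
python3 - <<'E'
from h import *
s=robot.get_state();p,d=robot.camera("wrist");C=cam("wrist",s)
np.savez("pics/w2.npz",p=p,d=d,C0=C[0],C1=C[1],C2=C[2]);print(s["position"],proj(C,(518,-357.5,132)),proj(C,(579,-408,140)))
P=cloud(C,d)
print((d>0).mean())
for lo,hi in((126,136),(136,146)):
    m=((P[...,2]>lo)&(P[...,2]<hi)&(abs(P[...,0]-545)<70)&(abs(P[...,1]+380)<70)).astype(np.uint8)
    n,l,st,ce=cv2.connectedComponentsWithStats(m)
    for i in range(1,n):
        if st[i,4]>40: print(lo,st[i],ce[i].round(),P[l==i].mean(0).round(1),cv2.minAreaRect(P[l==i][:,:2].astype(np.float32)))
cv2.imwrite("pics/w2.png",p[:,:,::-1])
E
```

```text
clock: 2.73
position: [543.7, -220.0, 221.8]
tcp_rot: [[-0.956, 0.292, 0.001], [0.292, 0.956, 0.0], [-0.001, 0.0, -1.0]]
force: [0.3, 0.6, -0.4]
grip_width: 86.0
grip_force: 0.0
clock: 3.48
position: [518.4, -350.6, 221.3]
tcp_rot: [[-0.774, 0.633, -0.0], [0.633, 0.774, 0.0], [0.0, 0.0, -1.0]]
force: [0.3, 0.1, -0.6]
grip_width: 85.4
grip_force: 0.0
[ 518.44683781 -350.63828289  221.2875288 ] [308.61316103 212.60934199] [308.54759944 315.19316434]
0.9959453125
126 [295 200  28  29 796] [308. 214.] [ 518.5 -358.   133.3] ((519.1958618164062, -358.5918273925781), (19.24374008178711, 19.606369018554688), 50.30146789550781)
126 [297 298  23  16 166] [308. 304.] [ 575.9 -405.8  131.1] ((576.8426513671875, -407.11285400390625), (17.32217788696289, 8.562580108642578), 50.1340446472168)
136 [296 306  24  24 374] [308. 316.] [ 578.3 -408.1  141.9] ((579.8904418945312, -408.7916564941406), (17.43021011352539, 14.732401847839355), 32.6862907409668)
```

View pics/w2.png

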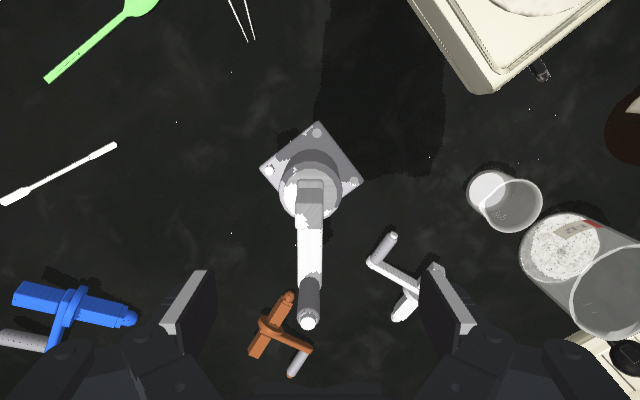

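The view shows the parked crank's boss at (308,214), its handle at (308,316), and clear space for the fingers on both sides.

```bash
python3 -m crank '[{"dx":-5.3,"dy":-5.6,"dz":10,"yaw":0,"hand":1},{"dx":0,"dy":0,"dz":25,"yaw":0,"hand":1},{"dx":0,"dy":0,"dz":30,"yaw":0,"hand":1},{"dx":0,"dy":0,"dz":30,"yaw":0,"hand":1},{"dx":0,"dy":0,"dz":20,"yaw":0,"hand":1},{"dx":0,"dy":0,"dz":10,"yaw":0,"hand":1},{"dx":0,"dy":0,"dz":0,"yaw":0,"hand":1}]'; python3 -m crank '[{"dx":0,"dy":0,"dz":0,"yaw":0,"hand":0.15},{"dx":0,"dy":0,"dz":0,"yaw":0,"hand":0.15},{"dx":0,"dy":0,"dz":0,"yaw":0,"hand":0.15},{"dx":0,"dy":0,"dz":0,"yaw":0,"hand":0.15},{"dx":0,"dy":0,"dz":0,"yaw":0,"hand":0.1},{"dx":0,"dy":0,"dz":0,"yaw":0,"hand":0},{"dx":0,"dy":0,"dz":0,"yaw":0,"hand":0},{"dx":0,"dy":0,"dz":0,"yaw":0,"hand":0}]' 60
```

```text
clock: 4.12
position: [517.7, -358.9, 93.9]
tcp_rot: [[-0.777, 0.629, -0.003], [0.629, 0.777, 0.002], [0.003, -0.0, -1.0]]
force: [-0.3, -0.4, 0.4]
grip_width: 85.1
grip_force: 0.0
clock: 4.78
position: [519.1, -359.4, 97.1]
tcp_rot: [[-0.776, 0.63, 0.001], [0.63, 0.776, -0.001], [-0.001, 0.0, -1.0]]
force: [-1.1, 1.5, 7.4]
grip_width: 19.1
grip_force: 58.7
```

```bash
python3 -m crank '[{"dx":0,"dy":0,"dz":-5,"yaw":0,"hand":0},{"dx":0,"dy":0,"dz":-10,"yaw":0,"hand":0},{"dx":0,"dy":0,"dz":-20,"yaw":0,"hand":0},{"dx":0,"dy":0,"dz":-20,"yaw":0,"hand":0},{"dx":0,"dy":0,"dz":-25,"yaw":0,"hand":0},{"dx":0,"dy":0,"dz":-25,"yaw":0,"hand":0},{"dx":0,"dy":0,"dz":-25,"yaw":0,"hand":0},{"dx":0,"dy":0,"dz":-20,"yaw":0,"hand":0},{"dx":0,"dy":0,"dz":-5,"yaw":0,"hand":0},{"dx":0,"dy":0,"dz":0,"yaw":0,"hand":0}]'
python3 - <<'E'
from h import *
s=robot.get_state();R=s["tcp_rot"];print(s["position"],s["qpos"],R.T@(np.array([535,133.3,s["position"][2]])-s["position"]),np.degrees(np.arctan2(R[1,0],R[0,0])))
E
```

```text
clock: 5.62
position: [519.1, -359.5, 253.0]
tcp_rot: [[-0.776, 0.63, 0.002], [0.63, 0.776, -0.001], [-0.003, 0.001, -1.0]]
force: [-0.0, 0.2, -3.1]
grip_width: 19.3
grip_force: 58.8
[ 519.11573644 -359.50727623  253.03356029] [ 0.33394242  0.52385997  0.26845561  1.57120182 -0.15258657  1.064539
  1.53085076] [298.2366569  392.63968154  -0.5461612 ] 140.9346031864832
```

```bash
python3 -m crank '[{"dx":9,"dy":12,"dz":0,"yaw":0,"hand":0},{"dx":18.6,"dy":24.5,"dz":0,"yaw":0,"hand":0},{"dx":18.6,"dy":24.5,"dz":0,"yaw":0,"hand":0},{"dx":18.6,"dy":24.5,"dz":0,"yaw":0,"hand":0},{"dx":18.6,"dy":24.5,"dz":0,"yaw":0,"hand":0},{"dx":18.6,"dy":24.5,"dz":0,"yaw":0,"hand":0},{"dx":18.6,"dy":24.5,"dz":0,"yaw":0,"hand":0},{"dx":18.6,"dy":24.5,"dz":0,"yaw":0,"hand":0},{"dx":18.6,"dy":24.5,"dz":0,"yaw":0,"hand":0},{"dx":18.6,"dy":24.5,"dz":0,"yaw":0,"hand":0}]';python3 -m crank '[{"dx":18.6,"dy":24.5,"dz":0,"yaw":0,"hand":0},{"dx":18.6,"dy":24.5,"dz":0,"yaw":0,"hand":0},{"dx":18.6,"dy":24.5,"dz":0,"yaw":0,"hand":0},{"dx":18.6,"dy":24.5,"dz":0,"yaw":0,"hand":0},{"dx":18.6,"dy":24.5,"dz":0,"yaw":0,"hand":0},{"dx":18.6,"dy":24.5,"dz":0,"yaw":0,"hand":0},{"dx":9.6,"dy":12.5,"dz":0,"yaw":0,"hand":0},{"dx":0,"dy":0,"dz":0,"yaw":0,"hand":0}]'; python3 -m crank '[{"dx":0,"dy":0,"dz":0,"yaw":-6,"hand":0},{"dx":0,"dy":0,"dz":0,"yaw":-6,"hand":0},{"dx":0,"dy":0,"dz":0,"yaw":-6,"hand":0},{"dx":0,"dy":0,"dz":0,"yaw":-6,"hand":0},{"dx":0,"dy":0,"dz":0,"yaw":-6,"hand":0},{"dx":0,"dy":0,"dz":0,"yaw":-6,"hand":0},{"dx":0,"dy":0,"dz":0,"yaw":-5,"hand":0},{"dx":0,"dy":0,"dz":0,"yaw":0,"hand":0},{"dx":0,"dy":0,"dz":0,"yaw":0,"hand":0}]'
python3 - <<'E'
from h import *
s=robot.get_state();p,d=robot.camera("wrist");C=cam("wrist",s);R=s["tcp_rot"];t=s["position"]
np.savez("pics/w3.npz",p=p,d=d);print(s["qpos"],R.T@(np.array([535,133.3,t[2]])-t),np.degrees(np.arctan2(R[1,0],R[0,0])))
P=cloud(C,d)
# handle top cyl and boss: heights relative to crank
zc=t[2]-25;print("crank z",zc)
for lo,hi in((zc+55,zc+64),(zc+64,zc+74)):
    m=((P[...,2]>lo)&(P[...,2]<hi)&(np.hypot(P[...,0]-t[0],P[...,1]-t[1])<110)).astype(np.uint8)
    n,l,st,ce=cv2.connectedComponentsWithStats(m)
    for i in range(1,n):
        if st[i,4]>40: print(lo,st[i],P[l==i].mean(0).round(1))
cv2.imwrite("pics/w3.png",p[:,:,::-1])
E
```

```text
clock: 6.45
position: [527.2, -65.5, 250.0]
tcp_rot: [[-0.777, 0.63, -0.002], [0.63, 0.777, 0.0], [0.002, -0.001, -1.0]]
force: [1.0, -0.4, -2.9]
grip_width: 18.8
grip_force: 58.9
clock: 7.12
position: [533.3, 137.2, 249.7]
tcp_rot: [[-0.78, 0.626, -0.002], [0.626, 0.78, 0.001], [0.002, -0.001, -1.0]]
force: [0.6, -0.0, -2.2]
grip_width: 19.3
grip_force: 59.0
clock: 7.87
position: [534.1, 132.2, 250.4]
tcp_rot: [[-1.0, -0.031, -0.001], [-0.031, 1.0, -0.0], [0.001, -0.0, -1.0]]
force: [-0.4, -0.1, -2.9]
grip_width: 19.2
grip_force: 59.0
[-0.3455004   0.38225773 -0.00643339  1.77662401  0.0027437   0.98424492
  1.24838013] [-0.90263081  1.03124382 -0.00172286] -178.2481708562928
crank z 225.44114419272412
280.4411441927241 [ 254  284  128   67 3745] [531.2 132.3 286.2]
289.4411441927241 [ 223  297   69   67 1062] [528.2 115.2 295. ]
289.4411441927241 [ 344  297   69   75 1054] [527.3 148.9 295. ]
289.4411441927241 [191 310  28   5  68] [524.2  96.3 298.3]
289.4411441927241 [417 310  25   5  68] [522.  167.4 298.3]
```

View pics/w3.png

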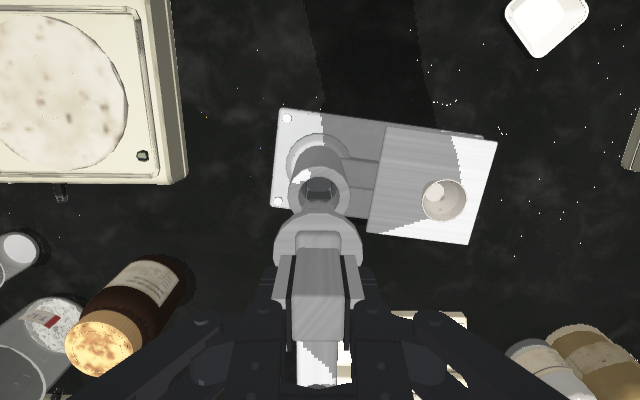

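The wrist view shows the crank upright in the fingers over the column at (318,190), with the crucible on the platform at (444,198).

```bash
python3 -m crank '[{"dx":-1.4,"dy":1.1,"dz":8,"yaw":0,"hand":0},{"dx":0,"dy":0,"dz":12,"yaw":0,"hand":0},{"dx":0,"dy":0,"dz":10,"yaw":0,"hand":0},{"dx":0,"dy":0,"dz":10,"yaw":0,"hand":0},{"dx":0,"dy":0,"dz":8,"yaw":0,"hand":0},{"dx":0,"dy":0,"dz":8,"yaw":0,"hand":0},{"dx":0,"dy":0,"dz":8,"yaw":0,"hand":0},{"dx":0,"dy":0,"dz":8,"yaw":0,"hand":0},{"dx":0,"dy":0,"dz":0,"yaw":0,"hand":0}]'; python3 -m crank '[{"dx":0,"dy":0,"dz":2,"yaw":0,"hand":0},{"dx":0,"dy":0,"dz":2,"yaw":0,"hand":0},{"dx":0,"dy":0,"dz":2,"yaw":0,"hand":0},{"dx":0,"dy":0,"dz":2,"yaw":0,"hand":0},{"dx":0,"dy":0,"dz":0,"yaw":0,"hand":0}]'
```

```text
clock: 8.67
position: [535.4, 133.7, 177.7]
tcp_rot: [[-0.999, -0.034, -0.002], [-0.034, 0.999, -0.001], [0.002, -0.001, -1.0]]
force: [-0.4, -0.2, -2.8]
grip_width: 19.4
grip_force: 58.9
clock: 9.08
position: [536.0, 133.8, 171.1]
tcp_rot: [[-0.999, -0.034, -0.0], [-0.034, 0.999, -0.0], [0.0, -0.0, -1.0]]
force: [0.1, 0.1, -4.0]
grip_width: 19.1
grip_force: 58.9
```

```bash
python3 -m crank '[{"dx":0,"dy":0,"dz":1.5,"yaw":0,"hand":0},{"dx":0,"dy":0,"dz":1.5,"yaw":0,"hand":0},{"dx":0,"dy":0,"dz":0,"yaw":0,"hand":0}]';python3 -m crank '[{"dx":0,"dy":0,"dz":1.5,"yaw":0,"hand":0},{"dx":0,"dy":0,"dz":1.5,"yaw":0,"hand":0},{"dx":0,"dy":0,"dz":0,"yaw":0,"hand":0}]'
```

```text
clock: 9.33
position: [536.0, 133.8, 168.1]
tcp_rot: [[-0.999, -0.034, -0.0], [-0.034, 0.999, -0.0], [0.0, -0.0, -1.0]]
force: [-0.3, 0.9, -3.4]
grip_width: 19.1
grip_force: 58.9
clock: 9.58
position: [536.0, 133.8, 165.0]
tcp_rot: [[-0.999, -0.034, -0.0], [-0.034, 0.999, -0.0], [0.0, -0.0, -1.0]]
force: [-0.5, -0.4, -2.8]
grip_width: 19.3
grip_force: 58.9
```

Lead-in is in without resistance; on down.

```bash
python3 -m crank '[{"dx":0,"dy":0,"dz":1.5,"yaw":0,"hand":0},{"dx":0,"dy":0,"dz":1.5,"yaw":0,"hand":0},{"dx":0,"dy":0,"dz":0,"yaw":0,"hand":0}]';python3 -m crank '[{"dx":0,"dy":0,"dz":1.5,"yaw":0,"hand":0},{"dx":0,"dy":0,"dz":1.5,"yaw":0,"hand":0},{"dx":0,"dy":0,"dz":0,"yaw":0,"hand":0}]'
```

```text
clock: 9.83
position: [535.9, 133.8, 162.0]
tcp_rot: [[-0.999, -0.034, -0.0], [-0.034, 0.999, -0.0], [0.0, -0.0, -1.0]]
force: [0.1, -0.7, -3.0]
grip_width: 19.3
grip_force: 58.9
clock: 10.08
position: [535.9, 133.8, 159.0]
tcp_rot: [[-0.999, -0.034, -0.0], [-0.034, 0.999, -0.0], [0.0, -0.0, -1.0]]
force: [0.5, -0.6, -2.7]
grip_width: 19.2
grip_force: 58.9
```

```bash
python3 -m crank '[{"dx":0,"dy":0,"dz":1.5,"yaw":0,"hand":0},{"dx":0,"dy":0,"dz":1,"yaw":0,"hand":0},{"dx":0,"dy":0,"dz":0,"yaw":0,"hand":0}]';python3 -m crank '[{"dx":0,"dy":0,"dz":1,"yaw":0,"hand":0},{"dx":0,"dy":0,"dz":0,"yaw":0,"hand":0}]'
```

```text
clock: 10.33
position: [536.0, 133.8, 156.6]
tcp_rot: [[-0.999, -0.034, -0.0], [-0.034, 0.999, -0.0], [0.0, -0.0, -1.0]]
force: [0.7, 0.2, -2.9]
grip_width: 18.8
grip_force: 58.9
clock: 10.5
position: [536.0, 133.8, 155.7]
tcp_rot: [[-0.999, -0.034, -0.0], [-0.034, 0.999, -0.0], [0.0, -0.0, -1.0]]
force: [0.8, -0.1, -3.1]
grip_width: 19.1
grip_force: 58.9
```

```bash
python3 -m crank '[{"dx":0,"dy":0,"dz":0.7,"yaw":0,"hand":0},{"dx":0,"dy":0,"dz":0,"yaw":0,"hand":0}]';python3 -m crank '[{"dx":0,"dy":0,"dz":0,"yaw":0,"hand":0.6},{"dx":0,"dy":0,"dz":0,"yaw":0,"hand":0.6},{"dx":0,"dy":0,"dz":0,"yaw":0,"hand":0.6},{"dx":0,"dy":0,"dz":0,"yaw":0,"hand":0.6},{"dx":0,"dy":0,"dz":-15,"yaw":0,"hand":0.6},{"dx":0,"dy":0,"dz":-30,"yaw":0,"hand":0.6},{"dx":0,"dy":0,"dz":-30,"yaw":0,"hand":0.6},{"dx":0,"dy":0,"dz":-15,"yaw":0,"hand":0.6},{"dx":0,"dy":0,"dz":0,"yaw":0,"hand":0.6}]'
python3 - <<'E'
from h import *
s=robot.get_state();p,d=robot.camera("wrist");C=cam("wrist",s)
P=cloud(C,d);print(s["position"])
for a,lo,hi in((0,143,152),(1,184,194),(2,192,204)):
    m=((P[...,2]>lo)&(P[...,2]<hi)&(np.hypot(P[...,0]-535,P[...,1]-133)<110)).astype(np.uint8)
    n,l,st,ce=cv2.connectedComponentsWithStats(m)
    for i in range(1,n):
        if st[i,4]>60: print(lo,st[i],P[l==i].mean(0).round(1),cv2.minAreaRect(P[l==i][:,:2].astype(np.float32)))
cv2.imwrite("pics/w4.png",p[:,:,::-1])
E
```

```text
clock: 10.67
position: [536.1, 133.8, 155.2]
tcp_rot: [[-0.999, -0.034, 0.0], [-0.034, 0.999, 0.0], [-0.0, 0.0, -1.0]]
force: [1.0, -0.5, -2.9]
grip_width: 19.2
grip_force: 59.3
clock: 11.42
position: [537.5, 134.2, 248.6]
tcp_rot: [[-0.999, -0.034, 0.005], [-0.034, 0.999, 0.002], [-0.005, 0.002, -1.0]]
force: [0.5, 0.3, -0.3]
grip_width: 51.0
grip_force: 0.0
[537.4750781  134.24658846 248.55672239]
143 [302 179  31  19 312] [524.4 133.6 148.6] ((526.2305908203125, 133.26995849609375), (11.964058876037598, 23.17865753173828), 12.13786506652832)
143 [ 302  236   29   65 1553] [587.7 135.2 149.7] ((592.027099609375, 135.4407196044922), (56.350379943847656, 21.66353416442871), 2.4573733806610107)
184 [ 301  202   33   35 1057] [534.9 134.  191.3] ((536.2327880859375, 133.97161865234375), (19.934701919555664, 20.080095291137695), 0.08182402700185776)
184 [303 313  26  19 232] [609.8 135.5 189.1] ((611.53466796875, 135.5463104248047), (9.736930847167969, 17.572668075561523), 2.816828966140747)
192 [302 207  31  30 312] [536.  134.7 192.4] ((536.0790405273438, 133.92955017089844), (18.051759719848633, 17.92180824279785), 85.43782806396484)
192 [303 319  26  32 531] [612.6 135.7 199.2] ((614.78955078125, 135.55441284179688), (15.621198654174805, 17.20740509033203), 14.686942100524902)
```

View pics/w4.png

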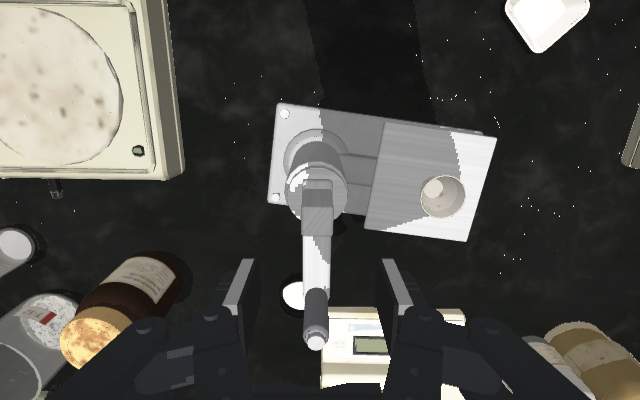

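Seated: the boss top is at about 190 mm and the arm at about 148 mm. The handle is at (614.8,135.6). Next I grip the handle.

```bash
python3 -m crank '[{"dx":-20,"dy":0.3,"dz":0,"yaw":1.95,"hand":0.6},{"dx":-29,"dy":0.6,"dz":0,"yaw":0,"hand":0.6},{"dx":-28,"dy":0.6,"dz":0,"yaw":0,"hand":0.6},{"dx":0,"dy":0,"dz":20,"yaw":0,"hand":0.6},{"dx":0,"dy":0,"dz":25,"yaw":0,"hand":0.6},{"dx":0,"dy":0,"dz":25,"yaw":0,"hand":0.6},{"dx":0,"dy":0,"dz":18,"yaw":0,"hand":0.6},{"dx":0,"dy":0,"dz":0,"yaw":0,"hand":0.6}]';python3 -m crank '[{"dx":0,"dy":0,"dz":0,"yaw":0,"hand":0.3},{"dx":0,"dy":0,"dz":0,"yaw":0,"hand":0.2},{"dx":0,"dy":0,"dz":0,"yaw":0,"hand":0.1},{"dx":0,"dy":0,"dz":0,"yaw":0,"hand":0},{"dx":0,"dy":0,"dz":0,"yaw":0,"hand":0},{"dx":0,"dy":0,"dz":0,"yaw":0,"hand":0}]' 20
python3 - <<'E'
from h import *
s=robot.get_state();p=s["position"][:2]-[536,133.9];print(s["qpos"],np.hypot(*p),np.degrees(np.arctan2(p[1],p[0])),s["force"],s["moment"])
a0=np.degrees(np.arctan2(p[1],p[0]));q=80*np.exp(1j*np.radians(a0-6*np.arange(0,42)))
for i in range(41):
    e=q[i+1]-q[i];print(i,round(a0-6*(i+1)),round(-e.real,1),round(e.imag,1),end=" | ")
E
```

```text
clock: 12.13
position: [610.7, 135.4, 152.4]
tcp_rot: [[-1.0, 0.0, -0.007], [0.0, 1.0, -0.002], [0.007, -0.002, -1.0]]
force: [-0.3, -0.4, -0.3]
grip_width: 51.2
grip_force: 0.0
clock: 12.63
position: [613.7, 136.1, 158.0]
tcp_rot: [[-1.0, 0.0, 0.002], [0.0, 1.0, 0.0], [-0.002, 0.0, -1.0]]
force: [2.7, -0.0, 4.1]
grip_width: 17.2
grip_force: 21.9
[-0.31583788  0.60707902  0.00488143  1.65934278 -0.00344178  0.8732242
  1.26089435] 77.75428843896628 1.6339714517458626 [ 2.69358444 -0.0274798   4.07568481] [ 0.05100792 -0.61555959 -0.02267729]
0 -4 0.2 -8.4 | 1 -10 1.1 -8.3 | 2 -16 1.9 -8.1 | 3 -22 2.8 -7.9 | 4 -28 3.6 -7.6 | 5 -34 4.4 -7.2 | 6 -40 5.1 -6.7 | 7 -46 5.7 -6.1 | 8 -52 6.4 -5.5 | 9 -58 6.9 -4.8 | 10 -64 7.3 -4.0 | 11 -70 7.7 -3.2 | 12 -76 8.0 -2.4 | 13 -82 8.2 -1.5 | 14 -88 8.3 -0.7 | 15 -94 8.4 0.2 | 16 -100 8.3 1.1 | 17 -106 8.1 1.9 | 18 -112 7.9 2.8 | 19 -118 7.6 3.6 | 20 -124 7.2 4.4 | 21 -130 6.7 5.1 | 22 -136 6.1 5.7 | 23 -142 5.5 6.4 | 24 -148 4.8 6.9 | 25 -154 4.0 7.3 | 26 -160 3.2 7.7 | 27 -166 2.4 8.0 | 28 -172 1.5 8.2 | 29 -178 0.7 8.3 | 30 -184 -0.2 8.4 | 31 -190 -1.1 8.3 | 32 -196 -1.9 8.1 | 33 -202 -2.8 7.9 | 34 -208 -3.6 7.6 | 35 -214 -4.4 7.2 | 36 -220 -5.1 6.7 | 37 -226 -5.7 6.1 | 38 -232 -6.4 5.5 | 39 -238 -6.9 4.8 | 40 -244 -7.3 4.0 |
```

```bash
python3 -m crank '[{"dx":-1.6,"dy":-4,"dz":-2,"yaw":0,"hand":0},{"dx":0.2,"dy":-4.4,"dz":0,"yaw":0,"hand":0},{"dx":1.1,"dy":-8.3,"dz":0,"yaw":0,"hand":0},{"dx":1.9,"dy":-8.1,"dz":0,"yaw":0,"hand":0},{"dx":2.8,"dy":-7.9,"dz":0,"yaw":0,"hand":0},{"dx":0,"dy":0,"dz":0,"yaw":0,"hand":0}]'; python3 -c "
from h import *
s=robot.get_state();p=s['position'][:2]-[536,133.9];print(np.hypot(*p),np.degrees(np.arctan2(p[1],p[0])))"
```

```text
clock: 13.13
position: [607.4, 101.0, 158.6]
tcp_rot: [[-1.0, 0.002, -0.002], [0.002, 1.0, -0.001], [0.002, -0.001, -1.0]]
force: [-5.6, 2.0, -3.2]
grip_width: 17.1
grip_force: 21.4
78.60260463206144 -24.77410872805195
```

```bash
python3 -m crank '[{"dx":3.6,"dy":-7.6,"dz":0,"yaw":0,"hand":0},{"dx":4.4,"dy":-7.2,"dz":0,"yaw":0,"hand":0},{"dx":5.1,"dy":-6.7,"dz":0,"yaw":0,"hand":0},{"dx":5.7,"dy":-6.1,"dz":0,"yaw":0,"hand":0},{"dx":6.4,"dy":-5.5,"dz":0,"yaw":0,"hand":0},{"dx":0,"dy":0,"dz":0,"yaw":0,"hand":0}]'; python3 -c "
from h import *
s=robot.get_state();p=s['position'][:2]-[536,133.9];print(np.hypot(*p),np.degrees(np.arctan2(p[1],p[0])))"
```

```text
clock: 13.63
position: [582.0, 68.8, 158.9]
tcp_rot: [[-1.0, 0.001, -0.001], [0.001, 1.0, 0.0], [0.001, 0.0, -1.0]]
force: [-3.2, 5.9, -3.8]
grip_width: 17.3
grip_force: 21.5
79.70707964862352 -54.73834015808571
```

```bash
python3 -m crank '[{"dx":7.1,"dy":-4.2,"dz":0,"yaw":0,"hand":0},{"dx":7.3,"dy":-3.6,"dz":0,"yaw":0,"hand":0},{"dx":7.7,"dy":-2.8,"dz":0,"yaw":0,"hand":0},{"dx":8.0,"dy":-2.2,"dz":0,"yaw":0,"hand":0},{"dx":8.2,"dy":-1.4,"dz":0,"yaw":0,"hand":0},{"dx":8.3,"dy":-0.6,"dz":0,"yaw":0,"hand":0},{"dx":0,"dy":0,"dz":0,"yaw":0,"hand":0}]'; python3 -c "
from h import *
s=robot.get_state();p=s['position'][:2]-[536,133.9];print(np.hypot(*p),np.degrees(np.arctan2(p[1],p[0])))
p,d=robot.camera('top');P=cloud(cam('top'),d);Q=P[180:220,208:242].reshape(-1,3);print(Q[(Q[:,2]>45)&(Q[:,2]<85)].mean(0),np.median(Q[(Q[:,2]>45)&(Q[:,2]<85)][:,2]))"
```

```text
clock: 14.22
position: [535.4, 53.8, 159.5]
tcp_rot: [[-1.0, 0.001, -0.0], [0.001, 1.0, -0.001], [0.0, -0.001, -1.0]]
force: [2.2, -5.8, 5.3]
grip_width: 17.5
grip_force: 22.0
80.08160061386734 -90.45033003241325
[542.70617776 255.87297329  63.20909868] 62.51438420422073
```

```bash
python3 -m crank '[{"dx":8.4,"dy":-0.1,"dz":0,"yaw":0,"hand":0},{"dx":8.3,"dy":0.7,"dz":0,"yaw":0,"hand":0},{"dx":8.2,"dy":1.5,"dz":0,"yaw":0,"hand":0},{"dx":8.0,"dy":2.4,"dz":0,"yaw":0,"hand":0},{"dx":7.7,"dy":3.2,"dz":0,"yaw":0,"hand":0},{"dx":7.3,"dy":4.0,"dz":0,"yaw":0,"hand":0},{"dx":0,"dy":0,"dz":0,"yaw":0,"hand":0}]'; python3 -c "
from h import *
s=robot.get_state();p=s['position'][:2]-[536,133.9];print(np.hypot(*p),np.degrees(np.arctan2(p[1],p[0])))"
```

```text
clock: 14.85
position: [487.2, 67.9, 159.1]
tcp_rot: [[-1.0, -0.001, -0.001], [-0.001, 1.0, -0.0], [0.001, -0.0, -1.0]]
force: [-1.4, -4.7, 3.9]
grip_width: 17.7
grip_force: 22.0
82.09657764905553 -126.46856235988666
```

```bash
python3 -m crank '[{"dx":6.0,"dy":5.1,"dz":0,"yaw":0,"hand":0},{"dx":5.6,"dy":5.7,"dz":0,"yaw":0,"hand":0},{"dx":5.2,"dy":6.4,"dz":0,"yaw":0,"hand":0},{"dx":4.5,"dy":6.9,"dz":0,"yaw":0,"hand":0},{"dx":3.8,"dy":7.3,"dz":0,"yaw":0,"hand":0},{"dx":3.0,"dy":7.7,"dz":0,"yaw":0,"hand":0},{"dx":0,"dy":0,"dz":0,"yaw":0,"hand":0}]'; python3 -c "
from h import *
s=robot.get_state();p=s['position'][:2]-[536,133.9];print(np.hypot(*p),np.degrees(np.arctan2(p[1],p[0])))"
```

```text
clock: 15.43
position: [458.4, 107.0, 158.7]
tcp_rot: [[-1.0, -0.001, -0.004], [-0.001, 1.0, -0.001], [0.004, -0.001, -1.0]]
force: [-12.6, -5.1, 11.0]
grip_width: 17.8
grip_force: 22.6
82.1314004360495 -160.8932649963146
```

Run:
```python
from h import *
s=robot.get_state();p,d=robot.camera("wrist");C=cam("wrist",s);P=cloud(C,d);print(s["position"],s["force"],s["moment"])
for lo,hi in((140,155),(184,200)):
    m=((P[...,2]>lo)&(P[...,2]<hi)&(np.hypot(P[...,0]-535,P[...,1]-133)<100)).astype(np.uint8)
    n,l,st,ce=cv2.connectedComponentsWithStats(m)
    for i in range(1,n):
        if st[i,4]>60: print(lo,st[i],P[l==i].mean(0).round(1),np.percentile(P[l==i],[5,95],0).round().tolist(),cv2.minAreaRect(P[l==i][:,:2].astype(np.float32)))
p2,_=robot.camera("side")
cv2.imwrite("pics/w5.png",np.vstack([cv2.resize(p[:,:,::-1],(560,350)),cv2.resize(p2[120:200,230:350,::-1],None,fx=3,fy=3)[:,:].copy() if 0 else cv2.copyMakeBorder(cv2.resize(p2[125:205,230:350,::-1],None,fx=3,fy=3,interpolation=cv2.INTER_CUBIC),0,0,0,200,cv2.BORDER_CONSTANT)]))
```

```text
[458.39318213 107.016013   158.71399336] [-12.61597479  -5.07741121  10.9907341 ] [-1.29241906  2.6303029  -0.00574722]
140 [297 239  42  32 618] [453.2 107.2 149. ] [[450.0, 99.0, 143.0], [458.0, 116.0, 154.0]] ((455.61273193359375, 107.34033203125), (20.350860595703125, 11.487902641296387), 82.93453216552734)
140 [325 337  24  50 636] [523.3 118.7 147.2] [[508.0, 113.0, 140.0], [541.0, 123.0, 151.0]] ((524.078369140625, 118.71896362304688), (11.693764686584473, 42.44994354248047), 83.46455383300781)
184 [ 256  277  124   74 3487] [453.7 107.1 193.4] [[448.0, 90.0, 185.0], [464.0, 124.0, 199.0]] ((458.9485778808594, 107.20452117919922), (44.85044860839844, 23.62357521057129), 89.91285705566406)
```

View pics/w5.png

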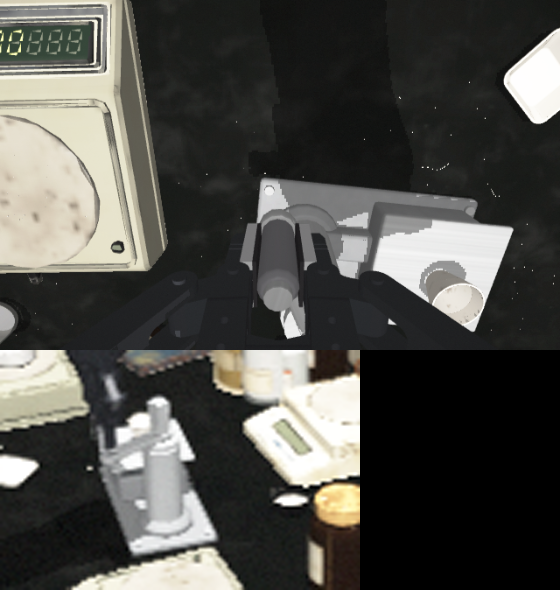

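The wrist view shows the handle still between the pads at (277,270), the crank seated and the platform well up. I'll relieve the built-up strain by opening and regripping.

```bash
python3 -m crank '[{"dx":0,"dy":0,"dz":0,"yaw":0,"hand":0.35},{"dx":0,"dy":0,"dz":0,"yaw":0,"hand":0.35},{"dx":0,"dy":0,"dz":0,"yaw":0,"hand":0.35}]'
python3 - <<'E'
from h import *
s=robot.get_state();p,d=robot.camera("wrist");C=cam("wrist",s);P=cloud(C,d);print(s["position"],s["force"],s["moment"])
m=((P[...,2]>194)&(P[...,2]<206)&(np.hypot(P[...,0]-460,P[...,1]-107)<14)).astype(np.uint8)
print(m.sum(),P[m>0].mean(0),cv2.minAreaRect(P[m>0][:,:2].astype(np.float32)))
E
python3 -m crank '[{"dx":0,"dy":0,"dz":0,"yaw":0,"hand":0.1},{"dx":0,"dy":0,"dz":0,"yaw":0,"hand":0},{"dx":0,"dy":0,"dz":0,"yaw":0,"hand":0},{"dx":0,"dy":0,"dz":0,"yaw":0,"hand":0}]' 20
```

```text
clock: 15.78
position: [461.0, 106.7, 159.0]
tcp_rot: [[-1.0, -0.0, 0.0], [-0.0, 1.0, 0.0], [-0.0, 0.0, -1.0]]
force: [-0.5, 0.2, 1.0]
grip_width: 30.2
grip_force: 0.0
[460.96366941 106.68289356 159.04490781] [-0.52395262  0.21381878  0.97647537] [-0.04044889 -0.0209888  -0.00052841]
1958 [457.54192815 104.95745861 200.63872423] ((458.7735900878906, 105.27854919433594), (17.38713264465332, 15.477760314941406), 77.17890167236328)
clock: 16.17
position: [460.9, 106.2, 159.1]
tcp_rot: [[-1.0, 0.0, 0.0], [0.0, 1.0, 0.0], [-0.0, 0.0, -1.0]]
force: [0.6, -1.1, 0.9]
grip_width: 17.1
grip_force: 22.7
```

```bash
python3 -m crank '[{"dx":2.4,"dy":8.0,"dz":0,"yaw":0,"hand":0},{"dx":1.5,"dy":8.2,"dz":0,"yaw":0,"hand":0},{"dx":0.7,"dy":8.3,"dz":0,"yaw":0,"hand":0},{"dx":-0.2,"dy":8.4,"dz":0,"yaw":0,"hand":0},{"dx":-1.1,"dy":8.3,"dz":0,"yaw":0,"hand":0},{"dx":0,"dy":0,"dz":0,"yaw":0,"hand":0}]'; python3 -c "
from h import *
s=robot.get_state();p=s['position'][:2]-[535.5,133.7];print(np.hypot(*p),np.degrees(np.arctan2(p[1],p[0])))"
```

```text
clock: 16.67
position: [457.8, 149.6, 159.1]
tcp_rot: [[-1.0, -0.002, 0.0], [-0.002, 1.0, 0.001], [-0.0, 0.001, -1.0]]
force: [1.6, -0.8, -0.5]
grip_width: 17.5
grip_force: 22.6
79.2924791171883 168.42950300164432
```

Low force. Next I go from -190 to about -214 degrees.

```bash
python3 -m crank '[{"dx":-1.9,"dy":8.1,"dz":0,"yaw":0,"hand":0},{"dx":-2.8,"dy":7.9,"dz":0,"yaw":0,"hand":0},{"dx":-3.6,"dy":7.6,"dz":0,"yaw":0,"hand":0},{"dx":-4.4,"dy":7.2,"dz":0,"yaw":0,"hand":0},{"dx":0,"dy":0,"dz":0,"yaw":0,"hand":0}]'; python3 -c "
from h import *
s=robot.get_state();p=s['position'][:2]-[535.5,133.7];print(np.hypot(*p),np.degrees(np.arctan2(p[1],p[0])))
p,d=robot.camera('top');P=cloud(cam('top'),d);Q=P[185:215,208:222].reshape(-1,3);Q=Q[(Q[:,2]>60)&(Q[:,2]<95)];print(len(Q),np.median(Q,0))"
```

```text
clock: 17.08
position: [471.2, 179.9, 159.0]
tcp_rot: [[-1.0, -0.001, 0.001], [-0.001, 1.0, 0.001], [-0.001, 0.001, -1.0]]
force: [0.2, -0.1, 0.3]
grip_width: 17.1
grip_force: 22.7
79.17772559356868 144.2822713384372
0 [nan nan nan]
  return _methods._mean(a, axis=axis, dtype=dtype,
  ret = um.true_divide(
```

```bash
python3 -m crank '[{"dx":-2.3,"dy":3.5,"dz":0,"yaw":0,"hand":0},{"dx":-2.4,"dy":3.4,"dz":0,"yaw":0,"hand":0},{"dx":-2.6,"dy":3.2,"dz":0,"yaw":0,"hand":0},{"dx":-2.8,"dy":3.1,"dz":0,"yaw":0,"hand":0},{"dx":0,"dy":0,"dz":0,"yaw":0,"hand":0}]'; python3 -c "
from h import *
s=robot.get_state();p=s['position'][:2]-[535.5,133.7];print(np.hypot(*p),np.degrees(np.arctan2(p[1],p[0])))
S=s;p,d=robot.camera('wrist');P=cloud(cam('wrist',S),d);m=(abs(P[...,0]-545)<70)&(abs(P[...,1]-260)<50)&(P[...,2]>50)&(P[...,2]<90);print(m.sum(),np.histogram(P[m][:,2],20))"
```

```text
clock: 17.55
position: [481.1, 191.7, 159.0]
tcp_rot: [[-1.0, 0.0, 0.001], [0.0, 1.0, -0.0], [-0.001, -0.0, -1.0]]
force: [1.6, -3.0, -3.4]
grip_width: 17.2
grip_force: 22.6
79.5546191909335 133.17403681722433
8897 (array([   8,   30,   48,   85,  416, 2497, 3929, 1322,  101,   49,  111,
         51,   33,   35,   37,   35,   34,   25,   26,   25]), array([73.45196852, 74.27651673, 75.10106493, 75.92561313, 76.75016133,
       77.57470953, 78.39925773, 79.22380594, 80.04835414, 80.87290234,
       81.69745054, 82.52199874, 83.34654694, 84.17109514, 84.99564335,
       85.82019155, 86.64473975, 87.46928795, 88.29383615, 89.11838435,
       89.94293256]))
```

```bash
python3 -m crank '[{"dx":-1.0,"dy":0.95,"dz":0,"yaw":0,"hand":0},{"dx":-1.0,"dy":0.95,"dz":0,"yaw":0,"hand":0},{"dx":-1.0,"dy":0.9,"dz":0,"yaw":0,"hand":0},{"dx":-1.0,"dy":0.9,"dz":0,"yaw":0,"hand":0},{"dx":0,"dy":0,"dz":0,"yaw":0,"hand":0}]'
```

```text
clock: 18.02
position: [484.5, 194.9, 159.0]
tcp_rot: [[-1.0, 0.001, -0.0], [0.001, 1.0, -0.0], [0.0, -0.0, -1.0]]
force: [1.6, -5.4, -3.4]
grip_width: 17.2
grip_force: 22.5
```

```bash
python3 -m crank '[{"dx":-1.1,"dy":0.9,"dz":0,"yaw":0,"hand":0},{"dx":-1.1,"dy":0.9,"dz":0,"yaw":0,"hand":0},{"dx":0,"dy":0,"dz":0,"yaw":0,"hand":0}]'
```

```text
clock: 18.27
position: [486.7, 196.7, 159.0]
tcp_rot: [[-1.0, 0.0, -0.0], [0.0, 1.0, -0.0], [0.0, -0.0, -1.0]]
force: [1.9, -5.4, -2.7]
grip_width: 17.7
grip_force: 22.5
```

```bash
python3 -m crank '[{"dx":-1.1,"dy":0.8,"dz":0,"yaw":0,"hand":0},{"dx":-1.1,"dy":0.8,"dz":0,"yaw":0,"hand":0},{"dx":-1.1,"dy":0.8,"dz":0,"yaw":0,"hand":0},{"dx":0,"dy":0,"dz":0,"yaw":0,"hand":0}]'
```

```text
clock: 18.6
position: [489.9, 199.1, 159.0]
tcp_rot: [[-1.0, 0.001, -0.0], [0.001, 1.0, -0.0], [0.0, -0.0, -1.0]]
force: [0.9, -6.1, -2.7]
grip_width: 17.5
grip_force: 22.6
```

```bash
python3 -m crank '[{"dx":-1.15,"dy":0.8,"dz":0,"yaw":0,"hand":0},{"dx":-1.15,"dy":0.8,"dz":0,"yaw":0,"hand":0},{"dx":0,"dy":0,"dz":0,"yaw":0,"hand":0}]'; python3 -c "
from h import *
S=robot.get_state();p,d=robot.camera('wrist');P=cloud(cam('wrist',S),d);m=(abs(P[...,0]-545)<70)&(abs(P[...,1]-260)<50)&(P[...,2]>70)&(P[...,2]<85);print(m.sum(),np.median(P[m][:,2]))"
```

```text
clock: 18.85
position: [492.2, 200.6, 159.0]
tcp_rot: [[-1.0, 0.0, -0.0], [0.0, 1.0, -0.0], [0.0, -0.0, -1.0]]
force: [-0.1, -5.1, -2.6]
grip_width: 16.9
grip_force: 22.6
9366 79.68325509595188
```

```bash
python3 -m crank '[{"dx":-1.2,"dy":0.75,"dz":0,"yaw":0,"hand":0},{"dx":-1.2,"dy":0.75,"dz":0,"yaw":0,"hand":0},{"dx":0,"dy":0,"dz":0,"yaw":0,"hand":0}]'
```

```text
clock: 19.15
position: [494.6, 202.1, 159.0]
tcp_rot: [[-1.0, 0.0, -0.0], [0.0, 1.0, -0.0], [0.0, -0.0, -1.0]]
force: [0.7, -4.9, -2.7]
grip_width: 17.4
grip_force: 22.6
```

```bash
python3 -m crank '[{"dx":-1.2,"dy":0.7,"dz":0,"yaw":0,"hand":0},{"dx":0,"dy":0,"dz":0,"yaw":0,"hand":0}]'
```

```text
clock: 19.32
position: [495.7, 202.8, 159.0]
tcp_rot: [[-1.0, 0.0, -0.0], [0.0, 1.0, -0.0], [0.0, -0.0, -1.0]]
force: [0.4, -5.6, -2.9]
grip_width: 17.2
grip_force: 22.6
```

```bash
python3 -m crank '[{"dx":-1.2,"dy":0.7,"dz":0,"yaw":0,"hand":0},{"dx":0,"dy":0,"dz":0,"yaw":0,"hand":0}]'
```

```text
clock: 19.48
position: [496.9, 203.5, 159.0]
tcp_rot: [[-1.0, 0.001, -0.0], [0.001, 1.0, -0.001], [0.0, -0.001, -1.0]]
force: [-0.1, -6.2, -2.0]
grip_width: 17.3
grip_force: 22.6
```

```bash
python3 -m crank '[{"dx":-1.2,"dy":0.65,"dz":0,"yaw":0,"hand":0},{"dx":0,"dy":0,"dz":0,"yaw":0,"hand":0}]'
```

```text
clock: 19.65
position: [498.1, 204.1, 159.0]
tcp_rot: [[-1.0, 0.001, -0.0], [0.001, 1.0, -0.001], [0.0, -0.001, -1.0]]
force: [0.9, -4.4, -2.5]
grip_width: 17.0
grip_force: 22.6
```

```bash
python3 -m crank '[{"dx":-1.2,"dy":0.65,"dz":0,"yaw":0,"hand":0},{"dx":0,"dy":0,"dz":0,"yaw":0,"hand":0}]'
```

```text
clock: 19.82
position: [499.2, 204.8, 158.9]
tcp_rot: [[-1.0, 0.001, -0.001], [0.001, 1.0, -0.001], [0.001, -0.001, -1.0]]
force: [0.7, -6.2, -4.1]
grip_width: 17.7
grip_force: 22.6
```

```bash
python3 -m crank '[{"dx":-1.2,"dy":0.6,"dz":0,"yaw":0,"hand":0},{"dx":0,"dy":0,"dz":0,"yaw":0,"hand":0}]'
```

```text
clock: 19.98
position: [500.4, 205.4, 159.0]
tcp_rot: [[-1.0, 0.001, -0.001], [0.001, 1.0, -0.001], [0.001, -0.001, -1.0]]
force: [-0.3, -5.8, -3.0]
grip_width: 17.5
grip_force: 22.6
```

```bash
python3 -m crank '[{"dx":-1.2,"dy":0.6,"dz":0,"yaw":0,"hand":0},{"dx":0,"dy":0,"dz":0,"yaw":0,"hand":0}]'
```

```text
clock: 20.15
position: [501.6, 206.0, 159.0]
tcp_rot: [[-1.0, 0.0, -0.001], [0.0, 1.0, -0.0], [0.001, -0.0, -1.0]]
force: [0.1, -5.1, -2.4]
grip_width: 17.3
grip_force: 22.6
```

```bash
python3 -m crank '[{"dx":-1.2,"dy":0.6,"dz":0,"yaw":0,"hand":0},{"dx":0,"dy":0,"dz":0,"yaw":0,"hand":0}]'; python3 -c "
from h import *
S=robot.get_state();p,d=robot.camera('wrist');P=cloud(cam('wrist',S),d);m=(abs(P[...,0]-545)<70)&(abs(P[...,1]-260)<50)&(P[...,2]>70)&(P[...,2]<85);print(m.sum(),np.median(P[m][:,2]))
m=(abs(P[...,0]-545)<200)&(P[...,2]>-10)&(P[...,2]<8);print('table',m.sum(),np.median(P[m][:,2]))
w=np.load('pics/w1.npz');P=cloud((w['C0'],w['C1'],w['C2']),w['d']);m=(abs(P[...,0]-545)<70)&(abs(P[...,1]-260)<50)&(P[...,2]>45)&(P[...,2]<65);print(m.sum(),np.median(P[m][:,2]))
m=(abs(P[...,0]-545)<200)&(P[...,2]>-10)&(P[...,2]<8);print('table',m.sum(),np.median(P[m][:,2]))"
```

```text
clock: 20.32
position: [502.8, 206.6, 158.9]
tcp_rot: [[-1.0, 0.0, -0.001], [0.0, 1.0, -0.001], [0.001, -0.001, -1.0]]
force: [0.0, -5.2, -2.8]
grip_width: 17.7
grip_force: 22.7
10133 80.57104140969048
table 161380 1.9795866549311256
13298 56.07567883680346
table 111458 1.90973428932827
```

```bash
python3 -m crank '[{"dx":-1.3,"dy":0.5,"dz":0,"yaw":0,"hand":0},{"dx":0,"dy":0,"dz":0,"yaw":0,"hand":0}]'
```

```text
clock: 20.53
position: [504.1, 207.1, 159.0]
tcp_rot: [[-1.0, 0.001, -0.001], [0.001, 1.0, -0.0], [0.001, -0.0, -1.0]]
force: [-0.4, -5.3, -2.3]
grip_width: 17.3
grip_force: 22.7
```

```bash
python3 -m crank '[{"dx":-1.3,"dy":0.5,"dz":0,"yaw":0,"hand":0},{"dx":0,"dy":0,"dz":0,"yaw":0,"hand":0}]'
```

```text
clock: 20.7
position: [505.4, 207.7, 159.0]
tcp_rot: [[-1.0, 0.0, -0.001], [0.0, 1.0, -0.0], [0.001, -0.0, -1.0]]
force: [-0.2, -5.3, -3.1]
grip_width: 17.1
grip_force: 22.6
```

```bash
python3 -m crank '[{"dx":-1.3,"dy":0.5,"dz":0,"yaw":0,"hand":0},{"dx":0,"dy":0,"dz":0,"yaw":0,"hand":0}]'
```

```text
clock: 20.87
position: [506.7, 208.2, 159.0]
tcp_rot: [[-1.0, 0.0, -0.0], [0.0, 1.0, -0.0], [0.0, -0.0, -1.0]]
force: [-0.1, -5.0, -2.0]
grip_width: 17.3
grip_force: 22.6
```

```bash
python3 -m crank '[{"dx":-1.3,"dy":0.45,"dz":0,"yaw":0,"hand":0},{"dx":0,"dy":0,"dz":0,"yaw":0,"hand":0}]'
```

```text
clock: 21.03
position: [508.0, 208.7, 159.0]
tcp_rot: [[-1.0, 0.0, -0.0], [0.0, 1.0, -0.0], [0.0, -0.0, -1.0]]
force: [-0.9, -3.7, -3.1]
grip_width: 17.5
grip_force: 22.6
```

```bash
python3 -m crank '[{"dx":-1.3,"dy":0.45,"dz":0,"yaw":0,"hand":0},{"dx":0,"dy":0,"dz":0,"yaw":0,"hand":0}]'
```

```text
clock: 21.2
position: [509.4, 209.1, 159.0]
tcp_rot: [[-1.0, 0.0, -0.0], [0.0, 1.0, -0.0], [0.0, -0.0, -1.0]]
force: [-1.0, -5.9, -2.5]
grip_width: 17.4
grip_force: 22.6
```

```bash
python3 -m crank '[{"dx":-1.3,"dy":0.4,"dz":0,"yaw":0,"hand":0},{"dx":0,"dy":0,"dz":0,"yaw":0,"hand":0}]'
```

```text
clock: 21.37
position: [510.6, 209.5, 159.0]
tcp_rot: [[-1.0, 0.0, -0.0], [0.0, 1.0, -0.0], [0.0, -0.0, -1.0]]
force: [-1.7, -5.2, -1.8]
grip_width: 17.2
grip_force: 22.7
```

```bash
python3 -c "
from h import *
S=robot.get_state();p,d=robot.camera('wrist');P=cloud(cam('wrist',S),d);m=(abs(P[...,0]-545)<70)&(abs(P[...,1]-260)<50)&(P[...,2]>70)&(P[...,2]<86);print(m.sum(),np.median(P[m][:,2]))
m=((P[...,2]>194)&(P[...,2]<206)&(np.hypot(P[...,0]-510,P[...,1]-209)<16));print(P[m].mean(0),S['position'])"
python3 -m crank '[{"dx":-1.3,"dy":0.4,"dz":0,"yaw":0,"hand":0},{"dx":0,"dy":0,"dz":0,"yaw":0,"hand":0}]'
```

```text
11105 81.12241544952474
[507.1089761  209.36790315 199.83745329] [510.60180946 209.53377915 158.98409711]
clock: 21.58
position: [511.6, 209.9, 158.9]
tcp_rot: [[-1.0, 0.0, -0.001], [0.0, 1.0, -0.0], [0.001, -0.0, -1.0]]
force: [-2.4, -4.8, -1.4]
grip_width: 17.3
grip_force: 22.9
```

```bash
python3 -m crank '[{"dx":-1.3,"dy":0.3,"dz":0,"yaw":0,"hand":0},{"dx":0,"dy":0,"dz":0,"yaw":0,"hand":0}]'
```

```text
clock: 21.75
position: [512.7, 210.3, 158.9]
tcp_rot: [[-1.0, 0.0, -0.001], [0.0, 1.0, -0.0], [0.001, -0.0, -1.0]]
force: [-3.6, -5.6, -0.3]
grip_width: 17.4
grip_force: 23.0
```

The platform has risen 25 mm and the tangential force is just starting to climb, so this is the stop. I release the handle and withdraw.

```bash
python3 -m crank '[{"dx":0.8,"dy":-0.2,"dz":0,"yaw":0,"hand":0.5},{"dx":0,"dy":0,"dz":0,"yaw":0,"hand":0.5},{"dx":0,"dy":0,"dz":0,"yaw":0,"hand":0.5},{"dx":0,"dy":0,"dz":0,"yaw":0,"hand":0.5},{"dx":0,"dy":0,"dz":-20,"yaw":0,"hand":0.5},{"dx":0,"dy":0,"dz":-30,"yaw":0,"hand":0.5},{"dx":0,"dy":0,"dz":-30,"yaw":0,"hand":0.5},{"dx":0,"dy":0,"dz":-30,"yaw":0,"hand":0.5},{"dx":0,"dy":0,"dz":0,"yaw":0,"hand":0.5},{"dx":0,"dy":0,"dz":0,"yaw":0,"hand":0.5}]'
python3 - <<'E'
from h import *
S=robot.get_state();p,d=robot.camera('wrist');P=cloud(cam('wrist',S),d)
for a,lo,hi in(("plat",72,88),("arm",142,155),("boss",184,193),("crucible",108,122)):
    m=(abs(P[...,0]-540)<80)&(abs(P[...,1]-190)<110)&(P[...,2]>lo)&(P[...,2]<hi);print(a,m.sum(),np.median(P[m],0).round(1))
cv2.imwrite("pics/w6.png",p[:,:,::-1])
E
```

```text
clock: 22.58
position: [513.2, 210.7, 270.6]
tcp_rot: [[-1.0, 0.0, 0.003], [0.0, 1.0, 0.002], [-0.003, 0.002, -1.0]]
force: [-0.2, -0.9, -0.5]
grip_width: 42.4
grip_force: 0.0
plat 8970 [536.4 247.2  81.2]
arm 2446 [521.3 171.7 149.7]
boss 957 [533.3 136.5 191.5]
crucible 614 [545.5 238.8 113.3]
```

View pics/w6.png

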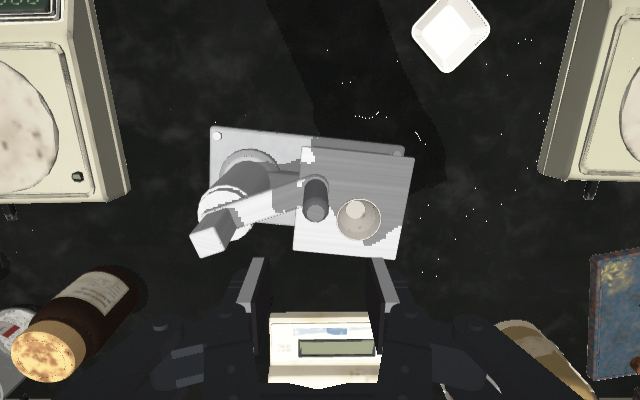

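The crank is still seated, with its boss at (210,242) and handle at (316,205). The crucible stands on the raised platform at (358,218), and the hand is clear.

```bash
python3 -c "
from bench import robot
print(robot.hand_in())"
```

```text
the job is handed in; nothing more can be done
None
```

I handed the job in with the crank seated in the column, the platform at its upper stop (25 mm of rise measured), the crucible upright on it and the hand clear; hand-in returned no verdict.

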